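Air the spice chest: set its sprung glass door on the stop pin

TASK

The low spice chest on the bamboo riser has a sprung glass door that slides over its top. Push the door open by its raised rail until its catch has passed the stop pin, without ramming it against the end of its travel, then let go so that the spring brings it back onto the pin and it stays there half open. Only push: pinch and lift nothing, and leave the jars, the canister and the citrus press standing where they are.

Things in the scene. Friction and masses are not known exactly. Their poses are not given: they have to be found in the camera images.
- chest: low wooden spice chest, 320 (x) x 230 (y) x 80 mm high, fixed on a bamboo riser whose top is 40 mm above the sill. Origin: centre of its underside. Its x axis is the direction in which the door opens (shut end at -x); z up. The yaw of the chest varies. The door, 150 x 150 mm and 8 mm thick with a glass pane in a wooden frame, lies on the chest top; its upper side is 90 mm above the chest's underside
- door (a joint): travel of the door along the chest's +x, m. 0 = shut, 0.14 = the end of its travel. A spring pulls it shut (about 3 N at 0, 6 N half way, 8 N at the end; damped, it needs some 3 N more when pushed at 0.1 m/s). On the way it rides over the sprung stop pin, from 0.025 to 0.076 (up to about 4 N more); let go below 0.075 it slides shut again, let go beyond 0.080 it comes back and latches on the pin at about 0.075
- push_face (a point): middle of the upright near face (facing the chest's -x) of the wooden rail raised across the door, moves with the door. The rail is 150 mm long along the chest's y and stands 30 mm above the door, 15 mm above and below this point; its far side slopes down to the pane. The door reaches 45 mm further to the chest's -x than this face
- pin_top (a point): top of the stop pin, an upright brass pin 10 mm thick in the chest's right-hand (-y) border, 15 mm proud, sprung so that it dips as the steel catch on the door's right-hand edge rides over it. At the latch the catch's back rests on the pin's far side
- canister: red ceramic canister with a knobbed lid, 80 mm across, 120 mm high, standing loose on the riser beside the chest; origin at the centre of its foot. Leave alone
- tall_jar: glass jar with a cork top, 68 mm across, 130 mm high, loose on the riser; origin at the centre of its foot. Leave alone
- short_jar: glass jar with a cork top, 76 mm across, 95 mm high, loose on the riser; origin at the centre of its foot. Leave alone
- citrus_press: round steel citrus press with a ribbed cone, 82 mm across, 73 mm high, loose on the riser; origin at the centre of its foot. Leave alone

How it is judged:
On the way, in this order (a step that is already met when the one before it is completed fails the run):
1. the door is pushed past the stop pin (travel over 79 mm) (value of joint door above 0.079 m), for 0.02 s.
2. let go, the door has come back onto the pin (travel 70 to 78 mm, untouched) (value of joint door between 0.07 and 0.078 m and contact force between the fingers and chest below 0.1 N), for 0.2 s.
At the end, for the whole second after the job is handed in: the door rests latched on the stop pin (travel 70 to 78 mm), untouched and still, and the four loose things stand where they stood (value of joint door between 0.07 and 0.078 m and velocity of joint door between -0.005 and 0.005 m/s and distance of each of canister, tall_jar, short_jar, citrus_press from where it was at the start of the episode below 0.015 m and angle between each of canister, tall_jar, short_jar, citrus_press's own z axis and vertical below 0.3 rad).
It fails at once if the door is rammed against the end of its travel (over 137 mm) (value of joint door above 0.137 m).
It fails at once if a jar, the canister or the press is moved over 15 mm, lifted or tipped (distance of any of canister, tall_jar, short_jar, citrus_press from where it was at the start of the episode above 0.015 m or angle between any of canister, tall_jar, short_jar, citrus_press's own z axis and vertical above 0.3 rad).
It fails at once if a jar, the canister or the press is squeezed or pushed (over 5 N from the fingers) (contact force between the fingers and canister above 5 N or contact force between the fingers and tall_jar above 5 N or contact force between the fingers and short_jar above 5 N or contact force between the fingers and citrus_press above 5 N).
It fails at once if the rail is pinched between the fingers (over 3 N on both its sides at once) (contact force between the fingers and door_c1 above 3 N and contact force between the fingers and door_c2 above 3 N).
It also fails if it takes over 32 s, if anything falls off the work surface, if the arm or the gripper's body presses on something with over 40 N, if the wrist force passes 120 N, or if a joint passes its speed limit or range.

ROBOT

A 6-joint arm with a two-finger parallel gripper is mounted at the origin on the work surface. World frame = base frame: x ahead of the robot, y to its left, z up, the work surface at z = 0. Lengths are in m, angles in rad, forces in N, time in s.
With the tool pointing down it reaches from about 0.325 to 0.775 m from the base axis. Payload 5.5 kg.
Tool frame: the origin (TCP) lies at the very end of the fingers, on their centre line; the grasp point (between the pads) lies behind it (hold_point_z is the z of the grasp point in the tool frame, in m); z points along the fingers, y is the line along which they close (so a half turn about z gives the same grasp; the last joint's range is limited). The gripper opens to 88 mm and grips with 3 to 60 N. Pads are 20 mm wide; open, the fingers measure 115 mm over their backs; the gripper's body (75 mm by 178 mm) begins 61 mm behind the grasp point.
Start: joints at [1.049, 0.091, 1.231, -0, 1.82, -0.057], TCP at [0.269, 0.536, 0.196] pointing down, gripper open.
Joint ranges: [-2.87, 2.87], [-0.86, 2.18], [0.17, 2.46], [-1.51, 4.65], [0.06, 2.69], [-2.65, 2.65]. Speed limits (rad/s): [2.57, 2.57, 3.01, 3.14, 3.14, 3.14].

INTERFACE

Orientations are given as [roll, pitch, yaw] about the fixed x, y, z axes, in that order (R = Rz(yaw) Ry(pitch) Rx(roll)).
In Python, from plant import * gives the robot as it stands.
- The arm moves only by the tool send_rows, never from a script. Its arguments are lists of equal length, an entry for each row: "gripper": the opening in per cent of the stroke, from 0 (shut) to 100 (fully open); "travel": the shift along the tool's x, y, z in units of 0.03 m (1.0 is 0.03 m), a list of three; "turn": the turn about the tool's z in units of 30 degrees (1.0 is 30 degrees). A call has 1 to 20 rows; each row shifts and turns the commanded pose from where the row before left it, along the tool's axes as they then stand; what a row does not reach is not made up. A row lasts 1/10 s, in which the tool goes at most 50 mm and 8.59 degrees, less where a joint would pass 70% of its speed; a pose out of reach is approached as far as the arm can. A call with a number of a shift or a turn outside -1 to 1 is refused whole. A call with a gripper value outside its range is refused whole. The fingers move at their own pace and stop on an object; the grip force is fixed at half the most. Time passes only in rows, so rows that do not move let the fingers close. It gives the time, the measured TCP pose, the force, the opening and the grip force at its end, in the units of the state.
- sense(): the state, without advancing time (a new reading comes with each control period).
- camera(name): name is "scene" or "top"; returns the picture (480x640x3 uint8, red, green, blue); there is no depth.
- calibration(name): a dict with "fx", "fy", "cx", "cy" (pixels), "position" and "rotation" of the camera in the world. Camera axes: x right, y down, z forward; pixel columns grow to the right and rows downward; lengths in m; the calibration is good to about 2 mm. A picture is of the moment at which its call begins. calibration takes no time and is no camera call.
- finish_job(): hands the job in; it is judged then, once.
Trained networks look in the newest picture that a camera, given by its name, has taken for a name from the list of things; names that differ only in an ending like _2 or _b are one class to them, and where a whole thing is asked for, a point or a joint stands for the part that bears it (a point fixed in the world has none). Each returns a list of dicts, best first, with "conf" (0 to 1); they miss things now and then, are a little off and sometimes report something else, mostly with a low value. They report only what shows in the picture. A call takes as long as a camera call.
- trace(camera, target): "mask" (480x640 bool, what is visible of it) and "position" ([row, column] in pixels, amid what is visible of it).
The state is a dict: "time_s": time; "joint_pos": joint angles; "joint_velocities": joint speeds; "effort": joint torques, N m; "tool_pos": TCP position; "orientation": TCP orientation; "ft_force": force on the tool from outside, world axes, zero at the start; "moment": the same for the moment, N m; "gripper_width": finger opening in m; "finger_force": force on a finger pad.
Only numpy, scipy, OpenCV 4.12 (cv2) and the standard library are available. Lean on these libraries where they do the work, as an engineer would, in place of code of your own. Each camera call takes 0.05 s, during which the arm holds its last target. There are 200 camera calls.

## Working session

There is one attempt and no reset: what is moved stays moved. The work goes in short steps, Python scripts to look and compute and a tool call to move; the robot and the scene stay as the last step left them, time stands still between calls to the robot, and variables do not carry over. Pictures are saved under pics/ and viewed, at most 10 in all, crops included, and the job is handed in when it is done.

Besides the shell and the picture viewer there is one more tool, called by a JSON object that holds its "fn" and its "kwargs". send_rows: Moves the arm, as the interface text tells. Shifts and turns lie within -1 to 1; 1 stands for 0.03 m of shift or 30 degrees of turn. Its arguments: {"type":"object","properties":{"gripper":{"type":"array","items":{"type":"number"}},"travel":{"type":"array","items":{"type":"array","items":{"type":"number"}}},"turn":{"type":"array","items":{"type":"number"}}},"required":["gripper","travel","turn"]}

```bash
mkdir -p pics
cat > h.py <<'E'
from plant import *
import numpy as np, cv2
def ray(c,px):
    K=calibration(c);R=np.array(K["rotation"]);d=R@np.array([(px[1]-K["cx"])/K["fx"],(px[0]-K["cy"])/K["fy"],1]);return np.array(K["position"]),d
def at(c,px,z):
    p,d=ray(c,px);return p+d*(z-p[2])/d[2]
E
python3 - <<'E'
from h import *
for c in("scene","top"):
    cv2.imwrite(f"pics/{c}1.png",camera(c)[:,:,::-1])
    print(c,calibration(c)["position"])
    for n in("chest","door","push_face","pin_top","canister","tall_jar","short_jar","citrus_press"):
        for r in trace(c,n)[:1]:
            m=r["mask"].astype(np.uint8);box=cv2.minAreaRect(cv2.findNonZero(m))
            print(n,round(r["conf"],2),r["position"],m.sum(),np.round(cv2.boxPoints(box)).tolist(), at(c,r["position"],.13).round(3))
print(sense())
E
```

```text
scene [1.29030809 0.41884875 0.71164647]Traceback (most recent call last):
  File "<stdin>", line 8, in <module>
  File "h.py", line 6, in at
    p,d=ray(c,px);return p+d*(z-p[2])/d[2]
                                      ~^^^
IndexError: invalid index to scalar variable.
```

View pics/scene1.png

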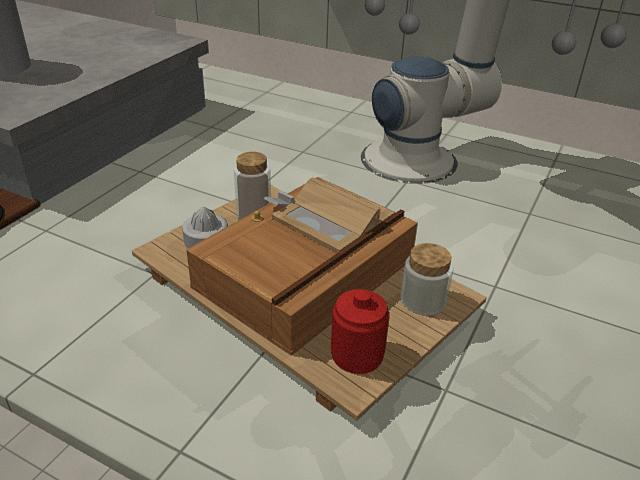

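The scene view shows the chest amid the riser. Its door is shut at the robot end (rail around row 205, col 340) and the pin is at about (215, 258). The rotation looks like a 3-vector, so I'll convert it.

```bash
cat > h.py <<'E'
from plant import *
import numpy as np, cv2
from scipy.spatial.transform import Rotation as Ro
def ray(c,px):
    K=calibration(c);r=np.array(K["rotation"],float)
    R=r if r.shape==(3,3) else Ro.from_euler("xyz",r).as_matrix() if r.shape==(3,) else Ro.from_quat(r).as_matrix()
    d=R@np.array([(px[1]-K["cx"])/K["fx"],(px[0]-K["cy"])/K["fy"],1]);return np.array(K["position"]),d
def at(c,px,z):
    p,d=ray(c,px);return p+d*(z-p[2])/d[2]
E
python3 - <<'E'
from h import *
for c in("scene","top"):
    cv2.imwrite(f"pics/{c}1.png",camera(c)[:,:,::-1])
    print(c,calibration(c), ray(c,(240,320)))
    for n in("chest","door","push_face","pin_top","canister","tall_jar","short_jar","citrus_press"):
        for r in trace(c,n)[:1]:
            m=r["mask"].astype(np.uint8);box=cv2.minAreaRect(cv2.findNonZero(m))
            print(n,round(r["conf"],2),r["position"],m.sum(),np.round(cv2.boxPoints(box)).tolist(), at(c,r["position"],.13).round(3))
print(sense())
E
```

```text
scene {'fx': 620.0114092904811, 'fy': 620.0114092904811, 'cx': 311.38072204822765, 'cy': 241.31513188637348, 'position': array([1.29030809, 0.41884875, 0.71164647]), 'rotation': array([-2.19602072, -0.01876812,  2.06934489])} (array([1.29030809, 0.41884875, 0.71164647]), array([-0.72510822, -0.36646778, -0.58319568]))
chest 0.58 [258.2, 298.4] 23639 [[171.0, 262.0], [341.0, 127.0], [434.0, 243.0], [263.0, 378.0]] [0.626 0.047 0.13 ]
door 0.64 [214.2, 328.2] 5044 [[257.0, 215.0], [283.0, 160.0], [394.0, 212.0], [368.0, 267.0]] [0.493 0.03  0.13 ]
push_face 0.89 [213.0, 325.5] 5047 [[258.0, 215.0], [284.0, 160.0], [394.0, 212.0], [368.0, 267.0]] [0.492 0.024 0.13 ]
pin_top 0.37 [280.4, 422.7] 3114 [[397.0, 311.0], [409.0, 239.0], [457.0, 247.0], [445.0, 319.0]] [0.582 0.233 0.13 ]
canister 0.86 [331.8, 359.6] 4149 [[327.0, 371.0], [334.0, 287.0], [391.0, 292.0], [383.0, 376.0]] [0.726 0.198 0.13 ]
tall_jar 0.83 [183.2, 255.0] 2060 [[232.0, 153.0], [270.0, 151.0], [273.0, 217.0], [235.0, 219.0]] [ 0.469 -0.134  0.13 ]
short_jar 0.75 [282.0, 424.9] 2967 [[398.0, 311.0], [408.0, 240.0], [
[... 1355 characters left out ...]
t_pos': array([ 1.04929902e+00,  9.11017303e-02,  1.23074722e+00, -2.38919925e-06,
        1.81978934e+00, -5.67169140e-02]), 'joint_velocities': array([ 4.06698726e-05,  1.64029900e-03, -4.00940562e-04, -2.00595925e-04,
        3.43463418e-04,  6.59847518e-04]), 'effort': array([-9.10785075e-04, -4.46192837e+01, -4.06520104e+01,  6.98473491e-02,
        1.93329365e-02,  9.76142132e-06]), 'tool_pos': array([0.26894823, 0.53634783, 0.19550349]), 'orientation': array([-3.14154696e+00, -2.75121989e-07,  2.67681168e+00]), 'ft_force': array([ 0.2162656 , -0.08841223, -0.85789043]), 'moment': array([ 0.03003003, -0.0455355 ,  0.00486752]), 'finger_force': 0.0, 'gripper_width': 0.08792250619360432}
```

View pics/top1.png

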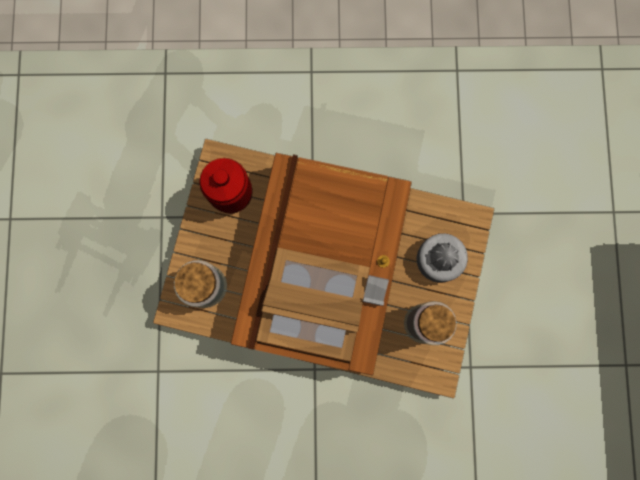

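The top view confirms this: the chest opens up-image, tilted about 12° to the right. The rail's near face runs about (row 309, col 265) to (329, 357), and the pin is at (261, 382). I'll refine the rail position with a crop.

Run:
```python
from h import *
im=cv2.imread("pics/top1.png")[230:380,225:425]
cv2.imwrite("pics/crop.png",cv2.resize(im,None,fx=4,fy=4,interpolation=cv2.INTER_CUBIC))
im=cv2.imread("pics/scene1.png")[165:275,245:405]
cv2.imwrite("pics/crop2.png",cv2.resize(im,None,fx=5,fy=5,interpolation=cv2.INTER_CUBIC))
```

```text
(no output)
```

View pics/crop.png

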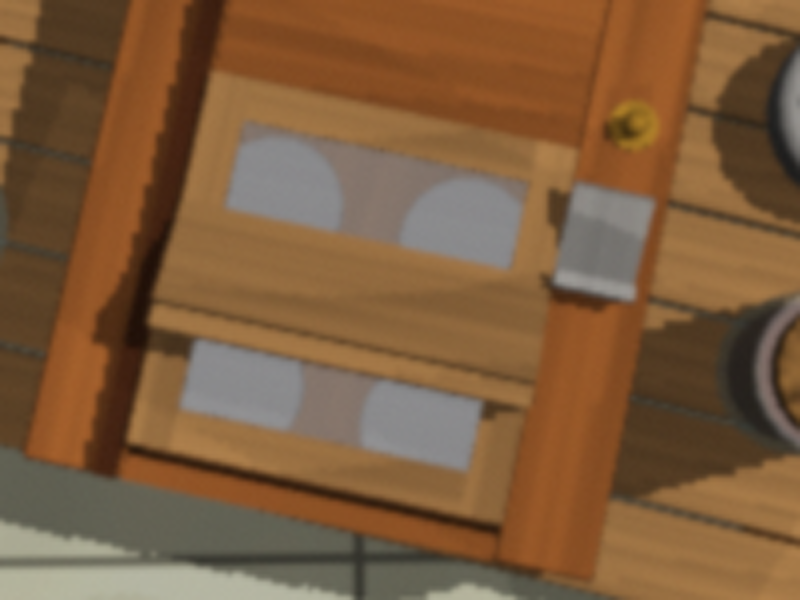

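View pics/crop2.png

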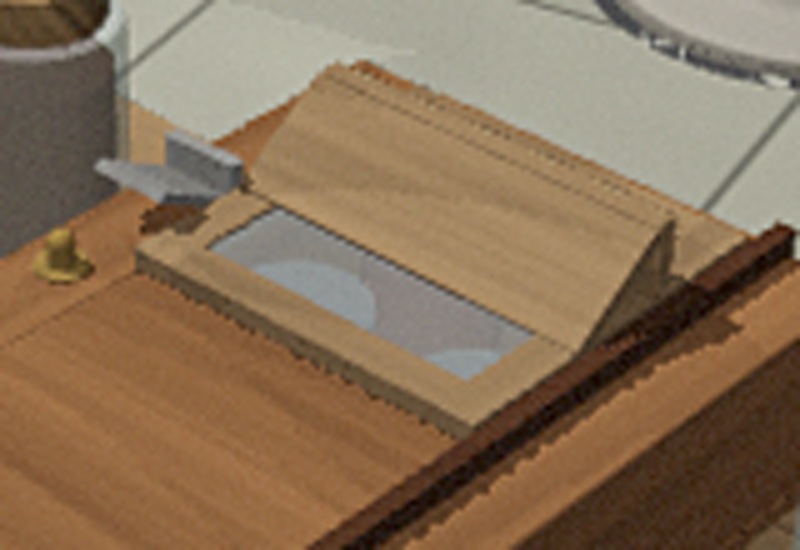

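The crop gives the rail's near top edge from crop pixel (148, 323) to (530, 405), the door's near edge from (128, 447) to (500, 523) and its far edge from (213, 72) to (580, 148).

Run:
```python
from h import *
f=lambda x,y,z:at("top",(230+y/4,225+x/4),z)
def f2(x,y,z): return at("scene",(165+y/5,245+x/5),z)
rl,rr=f(148,323,.16),f(530,405,.16); nl,nr=f(128,447,.13),f(500,523,.13); fl,fr=f(213,72,.13),f(580,148,.13)
for a,b in((rl,rr),(nl,nr),(fl,fr)):
    d=a-b;print((a+b)/2,np.hypot(d[0],d[1]),np.degrees(np.arctan2(-d[0],d[1])))
a,b=f2(325,68,.16),f2(672,215,.16);print("scene rail far-top",(a+b)/2)
v=((fl+fr)-(nl+nr))/2;print(np.linalg.norm(v),np.degrees(np.arctan2(v[1],v[0])))
u=v/np.linalg.norm(v); face=(nl+nr)/2+u*.045;print("face from door edge",face,"u",u)
T=(rl+rr)/2-u*.025; T[2]=.20
s=sense();R=Ro.from_euler("xyz",s["orientation"]).as_matrix()
print("prepoint",T,"tool units",R.T@(T-s["tool_pos"])/.03, "turn deg",-(180+np.degrees(np.arctan2(u[1],u[0]))-np.degrees(s["orientation"][2])))
print(hold_point_z if 'hold_point_z' in globals() else None)
```

```text
[0.45852177 0.0418955  0.16      ] 0.14879636487310036 -12.686123510126468
[0.41207962 0.05249757 0.13      ] 0.14820825328545326 -12.056083386904623
[0.55893847 0.01846459 0.13      ] 0.14946161700429533 -12.419607273056872
scene rail far-top [0.46211748 0.04223153 0.16      ]
0.15075066563934078 -13.0473811309259
face from door edge [0.45591789 0.04233851 0.13      ] u [ 0.97418371 -0.22575674  0.        ]
prepoint [0.43416717 0.04753942 0.2       ] tool units [-12.22632055 -12.09667016  -0.14933428] turn deg -13.582607263949
-0.0187
```

{"fn": "send_rows", "kwargs": {"gripper": [0, 0, 0, 0, 0, 0, 0, 0, 0, 0, 0, 0, 0, 0, 0, 0, 0, 0], "travel": [[-0.5, -0.5, 0], [-0.93, -0.93, 0], [-0.93, -0.93, 0], [-0.93, -0.93, 0], [-0.93, -0.93, 0], [-0.93, -0.93, 0], [-0.93, -0.92, 0], [-0.93, -0.92, 0], [-0.93, -0.92, 0], [-0.93, -0.92, 0], [-0.93, -0.92, 0], [-0.93, -0.91, 0], [-0.93, -0.91, 0], [-0.57, -0.53, 0], [0, 0, 0], [0, 0, 0], [0, 0, 0], [0, 0, 0]], "turn": [0, 0, 0, 0, 0, 0, 0, 0, 0, 0, 0, 0, 0, 0, -0.16, -0.16, -0.14, 0]}}

```text
time_s: 2.8
tool_pos: [0.4342, 0.0473, 0.1956]
orientation: [3.141, 0.0, 2.918]
ft_force: [-0.1, -0.3, 0.2]
gripper_width: 0.0005
finger_force: 0.0
```

{"fn": "send_rows", "kwargs": {"gripper": [0, 0, 0, 0, 0], "travel": [[0, 0, 0.6], [0, 0, 0.6], [0, 0, 0.4], [0, 0, 0.25], [0, 0, 0]], "turn": [0, 0, 0, 0, 0]}}

```text
time_s: 3.3
tool_pos: [0.4338, 0.0474, 0.1391]
orientation: [-3.141, -0.002, 2.917]
ft_force: [0.4, 0.6, -0.2]
gripper_width: 0.0001
finger_force: 0.0
```

Run:
```python
from h import *
im=camera("scene")[150:280,230:430]
cv2.imwrite("pics/c3.png",cv2.resize(im,None,fx=4,fy=4,interpolation=cv2.INTER_CUBIC)[:,:,::-1])
```

```text
(no output)
```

View pics/c3.png

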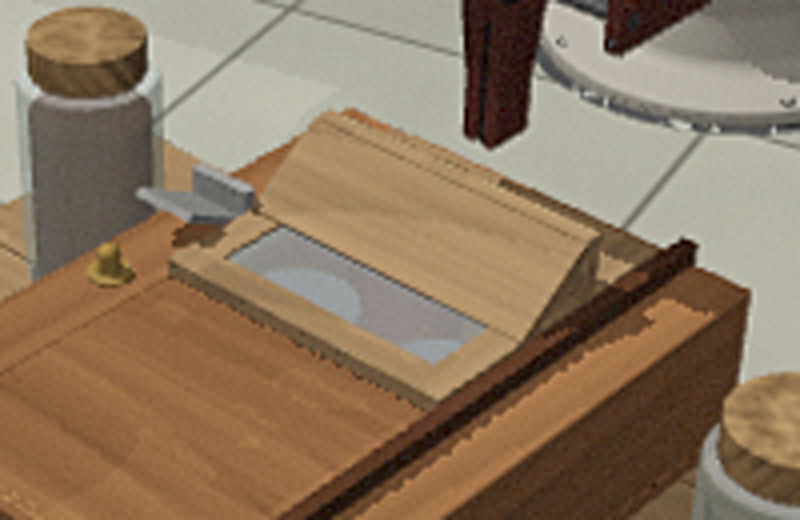

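The picture shows the shut fingertips around crop (490, 145), i.e. pixel (row 186, col 352), seemingly above the rail. I'll check that against the reported TCP.

Run:
```python
from h import *
for c in("scene","top"):
    K=calibration(c);R=Ro.from_euler("xyz",K["rotation"]).as_matrix()
    for p in(sense()["tool_pos"],[.434,.0474,.196],[.458,.042,.16]):
        q=R.T@(np.array(p)-K["position"]);print(c,np.round(p,3),"row",q[1]/q[2]*K["fy"]+K["cy"],"col",q[0]/q[2]*K["fx"]+K["cx"])
print(sense()["time_s"],sense()["ft_force"])
im=camera("top")[200:380,200:440]
cv2.imwrite("pics/c4.png",cv2.resize(im,None,fx=3,fy=3)[:,:,::-1])
im=camera("scene")[130:280,230:430]
cv2.imwrite("pics/c5.png",cv2.resize(im,None,fx=4,fy=4,interpolation=cv2.INTER_CUBIC)[:,:,::-1])
```

```text
scene [0.434 0.047 0.14 ] row 196.13211439777433 col 352.6462554398714
scene [0.434 0.047 0.196] row 168.05640961177903 col 354.52600633162757
scene [0.458 0.042 0.16 ] row 191.6692470365929 col 344.4289126859204
top [0.434 0.047 0.14 ] row 337.0329539863925 col 306.3877525094462
top [0.434 0.047 0.196] row 337.75312493469556 col 305.680000889281
top [0.458 0.042 0.16 ] row 321.32609080941825 col 309.5903839935961
3.35 [-0.02444559  0.55939156 -0.29206543]
```

View pics/c5.png

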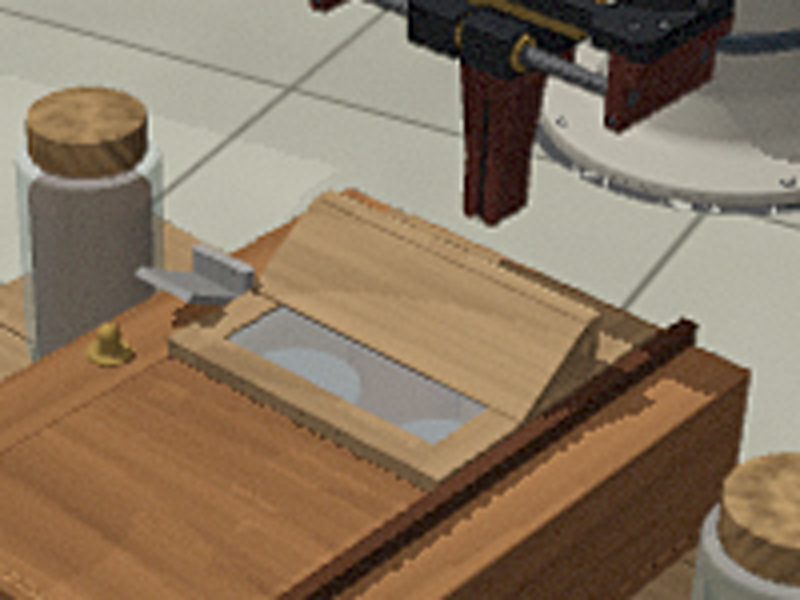

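The fingertips are at row 186, but the calibration predicts row 196 for the reported TCP. I'll check the top view to see which way they're off.

View pics/c4.png

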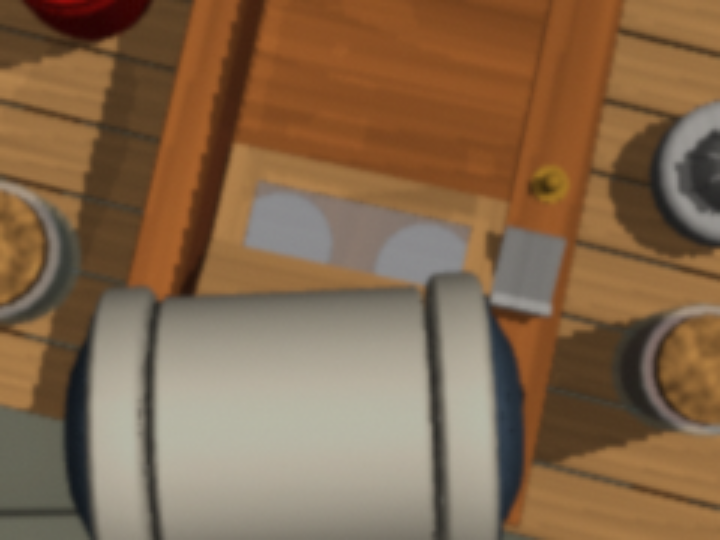

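The wrist hides the fingers from above. I'll advance slowly and let contact force settle the question.

{"fn": "send_rows", "kwargs": {"gripper": [0, 0, 0, 0, 0], "travel": [[-0.17, 0, 0], [-0.17, 0, 0], [-0.17, 0, 0], [-0.17, 0, 0], [0, 0, 0]], "turn": [0, 0, 0, 0, 0]}}

```text
time_s: 3.95
tool_pos: [0.4546, 0.0426, 0.1398]
orientation: [-3.141, -0.0, 2.917]
ft_force: [-0.1, 0.8, 0.3]
gripper_width: 0.0005
finger_force: 0.0
```

Run:
```python
from h import *
im=camera("scene")[130:280,230:430]
cv2.imwrite("pics/c6.png",cv2.resize(im,None,fx=4,fy=4,interpolation=cv2.INTER_CUBIC)[:,:,::-1])
```

```text
(no output)
```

View pics/c6.png

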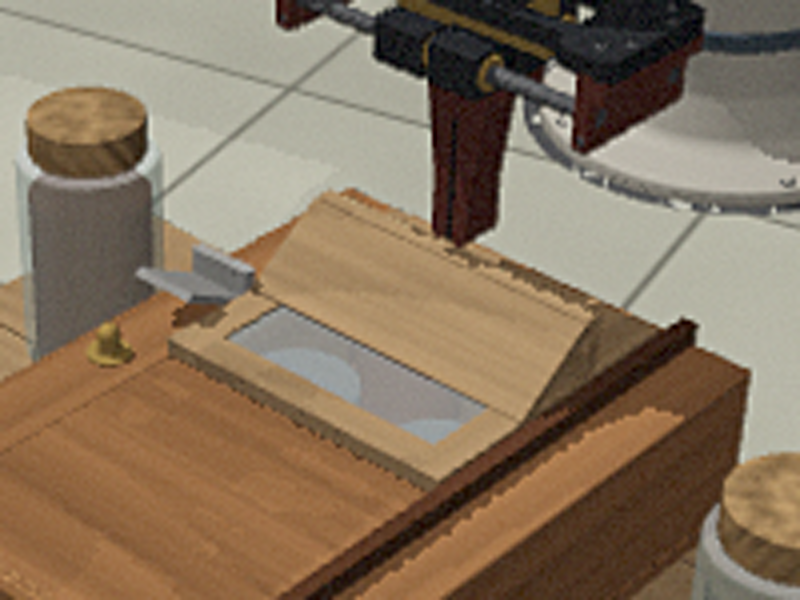

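The tip's front corner is at pixel (192, 345), right on the rail's top edge, and there's no contact force. Either the tip is really about 2 cm higher than reported, or it's still further back. I'll advance a little more to find out.

{"fn": "send_rows", "kwargs": {"gripper": [0, 0, 0, 0, 0], "travel": [[-0.17, 0, 0], [-0.17, 0, 0], [-0.17, 0, 0], [-0.17, 0, 0], [0, 0, 0]], "turn": [0, 0, 0, 0, 0]}}

```text
time_s: 4.5
tool_pos: [0.4744, 0.0382, 0.1398]
orientation: [-3.141, -0.0, 2.917]
ft_force: [-0.1, -0.6, -0.1]
gripper_width: 0.0007
finger_force: 0.0
```

Run:
```python
from h import *
im=camera("scene")[130:280,230:430]
cv2.imwrite("pics/c7.png",cv2.resize(im,None,fx=4,fy=4,interpolation=cv2.INTER_CUBIC)[:,:,::-1])
```

```text
(no output)
```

View pics/c7.png

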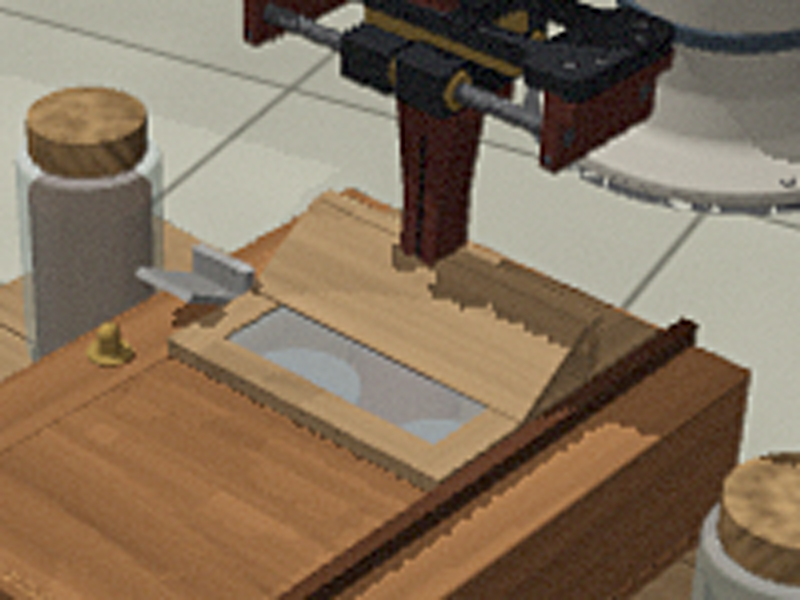

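The tip now overlaps the rail top at pixel (196, 337) with no contact, so it is above the rail: the true tip is higher than reported. I'll estimate the offset.

Run:
```python
from h import *
u=np.array([.976,-.217,0])
for px,t in(((187,352),(.4338,.0474)),((191.7,344.6),(.4546,.0426)),((196.3,337),(.4744,.0382))):
    p,d=ray("scene",px); c=np.array([*t,0])+u*.01
    s=(c[0]-p[0])/d[0]; print(p+s*d, c)
```

```text
[0.44356    0.04921946 0.16402366] [0.44356 0.04523 0.     ]
[0.46436    0.04520137 0.16425303] [0.46436 0.04043 0.     ]
[0.48416    0.04067966 0.16422986] [0.48416 0.03603 0.     ]
```

The offset is a consistent +24 mm: the tip was really at about 0.164. I'll back off and descend by that much, watching the force.

{"fn": "send_rows", "kwargs": {"gripper": [0, 0, 0, 0, 0, 0, 0, 0, 0], "travel": [[0.4, 0, 0], [0.5, 0, 0], [0.45, 0, 0], [0, 0, 0], [0, 0, 0.2], [0, 0, 0.2], [0, 0, 0.2], [0, 0, 0.1], [0, 0, 0]], "turn": [0, 0, 0, 0, 0, 0, 0, 0, 0]}}

```text
time_s: 5.45
tool_pos: [0.4342, 0.0473, 0.118]
orientation: [-3.141, -0.002, 2.918]
ft_force: [-0.3, -0.2, 0.2]
gripper_width: 0.0006
finger_force: 0.0
```

{"fn": "send_rows", "kwargs": {"gripper": [0, 0, 0, 0, 0], "travel": [[-0.17, 0, 0], [-0.17, 0, 0], [-0.17, 0, 0], [-0.17, 0, 0], [0, 0, 0]], "turn": [0, 0, 0, 0, 0]}}

```text
time_s: 5.95
tool_pos: [0.4549, 0.0427, 0.1192]
orientation: [3.142, -0.0, 2.917]
ft_force: [-2.3, 0.0, 3.0]
gripper_width: 0.0001
finger_force: 1.7
```

Contact. I'll push a bit further and check both the force and the door shift.

{"fn": "send_rows", "kwargs": {"gripper": [0, 0, 0, 0], "travel": [[-0.17, 0, 0], [-0.17, 0, 0], [-0.17, 0, 0], [0, 0, 0]], "turn": [0, 0, 0, 0]}}

```text
time_s: 6.35
tool_pos: [0.4695, 0.0393, 0.1191]
orientation: [-3.141, -0.0, 2.918]
ft_force: [-3.6, 1.0, 1.9]
gripper_width: 0.0003
finger_force: 2.0
```

Run:
```python
from h import *
im=camera("scene")[130:280,230:430]
cv2.imwrite("pics/c8.png",cv2.resize(im,None,fx=4,fy=4,interpolation=cv2.INTER_CUBIC)[:,:,::-1])
for r in trace("scene","door")[:1]:
    m=r["mask"];ys,xs=np.nonzero(m);print(r["conf"],r["position"],m.sum(),ys.max(),xs[ys.argmax()],xs.min(),xs.max())
s=sense();print(s["tool_pos"],s["ft_force"],s["moment"])
```

```text
0.63 [220.7, 319.0] 5126 259 325 257 383
[0.46918237 0.03940208 0.11914316] [-3.96740878  0.79597734  2.49653487] [ 0.08236961  0.65101177 -0.03050074]
```

View pics/c8.png

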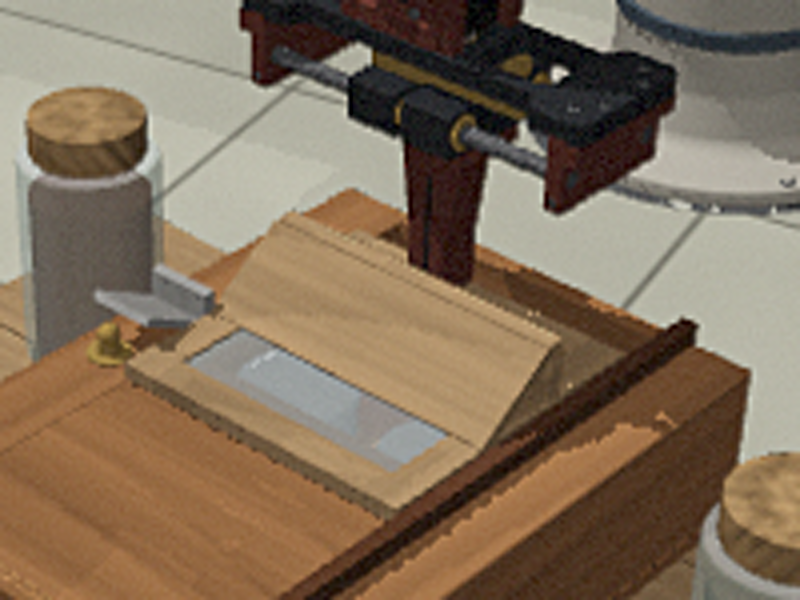

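The fingers are behind the rail and the door is moving. The front corner went from crop (435, 487) to (390, 517), which I'll convert to travel.

Run:
```python
from h import *
f=lambda x,y,z:at("scene",(130+y/4,230+x/4),z)
u=np.array([.976,-.217,0])
for a,b,z in(((435,487),(390,517),.122),((170,345),(128,372),.122),((598,318),(560,343),.16),((320,192),(284,212),.16)): print((f(*b,z)-f(*a,z))@u)
t=sense()["tool_pos"]; print("tcp along u",t@u)
```

```text
0.02714377496750145
0.026864528877184383
0.025621042463554882
0.02379906892635473
tcp along u 0.4493717374018745
```

Travel is about 26 mm, so I need about 67 mm more to reach about 93 mm.

{"fn": "send_rows", "kwargs": {"gripper": [0, 0, 0, 0, 0, 0, 0, 0, 0, 0, 0], "travel": [[-0.2, 0, 0], [-0.25, 0, 0], [-0.25, 0, 0], [-0.25, 0, 0], [-0.25, 0, 0], [-0.25, 0, 0], [-0.25, 0, 0], [-0.25, 0, 0], [-0.2, 0, 0], [-0.1, 0, 0], [0, 0, 0]], "turn": [0, 0, 0, 0, 0, 0, 0, 0, 0, 0, 0]}}

```text
time_s: 7.55
tool_pos: [0.5346, 0.0244, 0.1191]
orientation: [-3.141, -0.001, 2.918]
ft_force: [-6.8, 0.1, 3.7]
gripper_width: 0.0007
finger_force: 3.2
```

Run:
```python
from h import *
u=np.array([.976,-.217,0])
print(sense()["tool_pos"]@u-.4234)
camera("scene")
m=trace("scene","door")[0]["mask"];ys,xs=np.nonzero(m);i=ys.argmax()
print(m.sum(),ys.max(),xs[i],((at("scene",(ys.max(),xs[i]),.122)-at("scene",(259,325),.122))@u)+.026)
```

```text
0.0931048875648024
5870 278 295 0.09233096608053659
```

Travel is about 93 mm by both measures, so I'll let go.

{"fn": "send_rows", "kwargs": {"gripper": [0, 0, 0, 0, 0, 0, 0, 0, 0, 0, 0, 0], "travel": [[0.25, 0, 0], [0.3, 0, 0], [0.3, 0, 0], [0.3, 0, 0], [0.2, 0, 0], [0, 0, 0], [0, 0, 0], [0, 0, 0], [0, 0, 0], [0, 0, -0.5], [0, 0, -0.8], [0, 0, -0.8]], "turn": [0, 0, 0, 0, 0, 0, 0, 0, 0, 0, 0, 0]}}

```text
time_s: 8.85
tool_pos: [0.4956, 0.0334, 0.1835]
orientation: [-3.142, -0.0, 2.918]
ft_force: [1.1, -0.9, 0.7]
gripper_width: 0.0005
finger_force: 0.0
```

Run:
```python
from h import *
u=np.array([.976,-.217,0])
for k in range(2):
    im=camera("scene"); m=trace("scene","door")[0]["mask"];ys,xs=np.nonzero(m);i=ys.argmax()
    print(m.sum(),ys.max(),xs[i],((at("scene",(ys.max(),xs[i]),.122)-at("scene",(259,325),.122))@u)+.026)
for n in("canister","tall_jar","short_jar","citrus_press"): print(n,trace("scene",n)[0]["position"])
```

```text
5739 273 305 0.07324857177992068
4202 373 354 0.18174749278387847
canister [332.0, 358.3]
tall_jar [183.2, 254.8]
short_jar [280.4, 422.6]
citrus_press [224.5, 203.8]
```

The door has latched at about 73–75 mm. The second door reading was the network picking up the canister. The loose things haven't moved, so I'm handing in.

```bash
python3 -c "
from plant import *
print(finish_job())"
```

```text
the job is handed in; nothing more can be done
None
```

I pushed the door to about 93 mm and let go; it came back and, by the camera (about 73 mm), rests half open on the stop pin, the four loose things stand where they were, and the job is handed in with no verdict returned.

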